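# Blow the dust off a prism: power pedal, then hold the sprung flow dial at its third click

## Task

Blow the dust off the glass prism with the bench blower. With the flow dial still shut, press the blower's power pedal fully down to its stop and let it come back up; then turn the spring-return flow dial clockwise past its first two clicks to the third, never on towards the fourth (it would blow the prism away), and hold it there against its spring. Finish while still holding the dial at the third click, and leave the prism and the other gear where they lie.

Things in the scene. Friction and masses are not known exactly. Their poses are not given: they have to be found in the camera images.
- blower: Fixed grey bench dust blower, 260 mm deep (x), 300 mm wide (y). Origin: underside centre; x points from its front (controls) to its back. Front half (x -130 to 0 mm): low flat control deck, top at z = 45 mm, with the power pedal on the left (+y) and the round flow dial on the right (-y). Back half (x 0 to 130 mm): turbine housing, top at 109 mm.
- work_rest (a point): Centre of the cork top (z = 30 mm) of the prism's rest, 85 x 80 mm, fixed at the blower's left end, 100 mm beyond the case. A jointed black hose, up to 177 mm high, comes out of the case and bends over it; both lie beside the turbine housing, behind and left of the pedal.
- power_pedal (a joint): The power pedal's angle, rad: 0 = up (rest), 0.24 = level, on its stop. Spring return; at 65 mm from the hinge it takes about 3 N to start it and 9 N to reach the stop. It rises by itself when let go.
- pedal_press (a point): Where to press the power pedal: on top of the dark ribbed tread (90 mm wide along y, 88 mm long along x), 65 mm in front of its hinge. The hinge runs along the blower's y at the tread's back edge, z = 56 mm; the free front edge stands up at rest. On the stop this point is at z = 62 mm, 15 mm lower and about 3 mm further forward (blower's -x) than at rest.
- flow_dial (a joint): The flow dial's angle, rad, growing clockwise seen from above: 0 = shut (rest). Clicks at 0.36, 0.72, 1.08 (the third) and 1.44 (the fourth); end of travel 1.48. A spring returns it to 0 from anywhere once let go (the clicks do not keep it): 0.10 N m at 0, 0.15 N m at the third click, plus up to 0.06 N m to get over each click.
- dial_grip (a point): Middle of the flow dial's upright grip bar, on the dial's vertical axis, z = 65 mm. Bar 50 mm long, 12 mm thick, z = 53 to 77 mm, on a flat disc 60 mm across, top at 53 mm. This point's x lies along the bar to its white-lined pointer end: at rest 0.72 rad to the left of (counterclockwise from) the blower's x. Black dots on the deck, small to large, mark shut and the four clicks.
- prism: Clear glass prism, equilateral, sides 28 mm, 50 mm long (x), 24 mm high, loose on the blower's cork rest. Origin: centre of its underside.
- cap_small: Bystander: loose grey lens cap, 55 mm across, 9 mm thick, lying on the blower's deck between pedal and dial. Origin: centre of its underside.
- cap_medium: Bystander: loose black lens cap, 62 mm across, 9 mm thick, on the cabinet top in front of the blower. Origin: centre of its underside.
- cap_large: Bystander: loose white lens cap, 70 mm across, 10 mm thick, in the tray. Origin: centre of its underside.
- cap_xlarge: Bystander: loose clear lens cap, 82 mm across, 10 mm thick, in the tray. Origin: centre of its underside.
- ext_tube: Bystander: loose chrome extension tube, 63 mm across, 26 mm high, standing on the cabinet top in front of the blower. Origin: centre of its underside.
- cold_shoe: Bystander: loose aluminium cold-shoe mount, 30 x 26 x 18 mm, on the cabinet top in front of the blower. Origin: centre of its underside.
- grip_ring: Bystander: loose black silicone lens grip ring, 80 mm across, 14 mm high, in the tray. Origin: centre of its underside.
- tray: Fixed wooden pull-out tray, 290 mm (x) by 230 mm (y), 24 mm high, far to the right of the blower; behind it its riser, 82 mm high, with a lens on top up to 182 mm. Origin: centre of the tray's underside.

How it is judged:
By the outcome, as a careful person would: the job done as asked, in the order asked, and still so for the second after the job is handed in, while the arm keeps its last pose, push and grip.
It also fails if it takes over 48 s, if anything falls off the work surface, if the arm or the gripper's body presses on something with over 40 N, if the wrist force passes 120 N, or if a joint passes its speed limit or range.

## Robot

A 6-joint arm with a two-finger parallel gripper is mounted at the origin on the work surface. World frame = base frame: x ahead of the robot, y to its left, z up, the work surface at z = 0. Lengths are in m, angles in rad, forces in N, time in s.
With the tool pointing down it reaches from about 0.4 to 0.925 m from the base axis. Payload 12.5 kg.
Tool frame: the origin (TCP) lies midway between the tips of the shut fingers; the grasp point (between the pads) lies 19 mm behind it; z points along the fingers, y is the line along which they close (so a half turn about z gives the same grasp; the last joint's range is limited). The gripper opens to 95 mm and grips with 3 to 60 N. Pads are 20 mm wide; open, the fingers measure 119 mm over their backs; the gripper's body (75 mm by 180 mm) begins 59 mm behind the grasp point.
Start: joints at [-1.319, 0.491, 1.559, -0, 1.092, -0.106], TCP at [0.219, -0.585, 0.215] pointing down, gripper open.
Joint ranges: [-3.1, 3.1], [-0.84, 2.19], [0.05, 2.79], [-1.13, 4.28], [0.06, 2.93], [-2.69, 2.69]. Speed limits (rad/s): [2.22, 2.22, 2.79, 3.14, 3.14, 3.14].

## Interface

Orientations are given as a unit quaternion [w, x, y, z].
In Python, from station import telemetry, optics, order gives the robot as it stands. The module is installed in compiled form; this text tells all that it offers.
- The arm moves only by the tool step_arm, never from a script. Its argument "series" is a list of rows, each a list of 7 numbers: the shift along the world's x, y, z in units of 25 mm (1.0 is 25 mm), then the turn, a rotation vector about the world's x, y, z in units of 6 degrees (1.0 is 6 degrees), then the finger opening in mm, from 0 to 95.1. A call has 1 to 20 rows; each row is the pose to reach, as a shift and turn from the pose commanded when the call began; what a row does not reach only later rows make up. A row lasts 1/12 s, in which the tool goes at most 41.7 mm and 7.16 degrees, less where a joint would pass 70% of its speed; a pose out of reach is approached as far as the arm can. A call with a gripper value outside its range is refused whole. The fingers move at their own pace and stop on an object; the grip force is fixed at half the most. Time passes only in rows, so rows that repeat a pose let the fingers close. It gives the time, the measured TCP pose, the force, the opening and the grip force at its end, in the units of the state.
- telemetry.sense(): the state, without advancing time (a new reading comes with each control period).
- optics.read_camera(name): name is "scene" or "side" or "wrist"; returns the picture (400x640x3 uint8, red, green, blue); there is no depth.
- optics.calibration(name): a dict with "K" (3x3 intrinsics, pixels), "R" (3x3) and "t" (3): a world point X has camera coordinates R X + t. Camera axes: x right, y down, z forward; pixel columns grow to the right and rows downward; lengths in m; the calibration is good to about 2 mm. A picture is of the moment at which its call begins: read the wrist's pose just before it. calibration takes no time and is no camera call; for the wrist camera it gives the pose at the moment of the call.
- order.job_done(): hands the job in; it is judged then, once.
The state is a dict: "clock": time; "joint_pos": joint angles; "dq": joint speeds; "joint_efforts": joint torques, N m; "tool_pos": TCP position; "tcp_rot": TCP orientation; "wrist_force": force on the tool from outside, world axes, zero at the start; "torque": the same for the moment, N m; "grip_width": opening from 0.0 (shut) to 1.0 (fully open); "grip_force": force on a finger pad.
Only numpy, scipy, OpenCV 4.12 (cv2) and the standard library are available. Lean on these libraries where they do the work, as an engineer would, in place of code of your own. Each camera call takes 0.05 s, during which the arm holds its last target. There are 200 camera calls.

## Working session

There is one attempt and no reset: what is moved stays moved. The work goes in short steps, Python scripts to look and compute and a tool call to move; the robot and the scene stay as the last step left them, time stands still between calls to the robot, and variables do not carry over. Pictures are saved under pics/ and viewed, at most 10 in all, crops included, and the job is handed in when it is done.

Besides the shell and the picture viewer there is one more tool, called after "Request:" in YAML: its name, and indented under it one key for each argument. step_arm: Moves the arm, as the interface text tells. Its arguments: {"type":"object","properties":{"series":{"type":"array","items":{"type":"array","items":{"type":"number"}}}},"required":["series"]}

```bash
mkdir -p pics; python3 - <<'E'
from station import telemetry, optics
import cv2,numpy as np
s=telemetry.sense();print({k:np.round(v,3).tolist() for k,v in s.items()})
for n in ("scene","side"):
    im=optics.read_camera(n);cv2.imwrite(f"pics/{n}0.png",im[:,:,::-1])
    c=optics.calibration(n);print(n,{k:np.round(v,3).tolist() for k,v in c.items()})
E
```

```text
{'clock': 0.0, 'joint_pos': [-1.319, 0.492, 1.559, -0.0, 1.092, -0.106], 'dq': [0.001, 0.002, 0.002, -0.001, 0.001, -0.002], 'joint_efforts': [-0.004, -61.265, -25.818, 0.069, 0.048, -0.0], 'tool_pos': [0.219, -0.585, 0.214], 'tcp_rot': [-0.001, 0.984, 0.178, -0.0], 'wrist_force': [1.319, 0.572, -0.487], 'torque': [0.012, -0.04, -0.028], 'grip_force': 0.0, 'grip_width': 0.999}
scene {'K': [[424.766, 0.0, 318.235], [0.0, 424.766, 198.422], [0.0, 0.0, 1.0]], 'R': [[-0.373, 0.928, 0.006], [0.597, 0.245, -0.764], [-0.71, -0.281, -0.646]], 't': [0.315, -0.23, 1.561]}
side {'K': [[507.425, 0.0, 320.516], [0.0, 507.425, 188.761], [0.0, 0.0, 1.0]], 'R': [[-0.976, -0.216, 0.006], [-0.13, 0.565, -0.815], [0.173, -0.796, -0.58]], 't': [0.532, 0.193, 1.567]}
```

View pics/scene0.png

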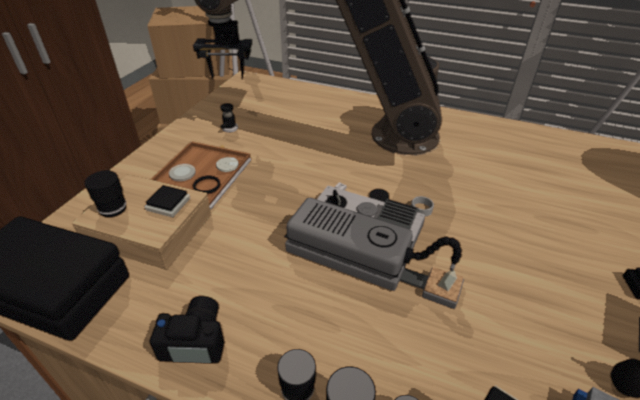

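View pics/side0.png

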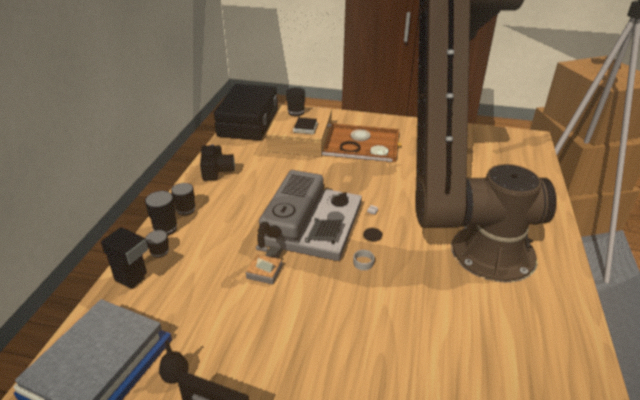

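The scene view shows the blower at about (355,235), with the dial near (337,195) and the pedal near (400,212). In the side view the dial is near (341,198) and the pedal near (326,230). I'll triangulate both roughly, then look with the wrist camera.

```bash
cat > h.py <<'E'
import numpy as np, cv2
from station import optics, telemetry
def ray(c,px,z):
    d=c["R"].T@np.linalg.inv(c["K"])@np.array([*px,1.]);o=-c["R"].T@c["t"]
    return o+d*(z-o[2])/d[2]
def proj(c,X):
    p=(np.atleast_2d(X)@np.array(c["R"]).T+c["t"])@np.array(c["K"]).T
    return p[:,:2]/p[:,2:]
E
python3 - <<'E'
from h import *
S=optics.calibration("scene");D=optics.calibration("side");W=optics.calibration("wrist")
print(ray(S,(337,195),.07),ray(D,(341,198),.07));print(ray(S,(400,212),.07),ray(D,(326,230),.07))
s=telemetry.sense()
print("cam centre",-W["R"].T@W["t"],"fwd",W["R"][2],"right",W["R"][0],W["K"])
for n,a,b in(("cap_m",(378,195),(373,235)),("tube",(421,205),(364,260))):print(n,ray(S,a,.015),ray(D,b,.015))
im=cv2.imread("pics/side0.png")[160:290,240:400];cv2.imwrite("pics/c1.png",cv2.resize(im,None,fx=4,fy=4,interpolation=2))
E
```

```text
[ 0.49349984 -0.08533048  0.07      ] [ 0.49216085 -0.07339858  0.07      ]
[0.49635718 0.09509617 0.07      ] [0.50642506 0.09711053 0.07      ]
cam centre [ 0.28565663 -0.56235688  0.38442022] fwd [-0.23705408 -0.08818855 -0.96748548] right [ 3.51220251e-01 -9.36292598e-01 -7.11027496e-04] [[282.11752409   0.         318.91371503]
 [  0.         282.11752409 195.20516939]
 [  0.           0.           1.        ]]
cap_m [0.38371702 0.00789087 0.015     ] [0.36948449 0.02373744 0.015     ]
tube [0.38018726 0.13700666 0.015     ] [0.38037025 0.14293953 0.015     ]
```

View pics/c1.png

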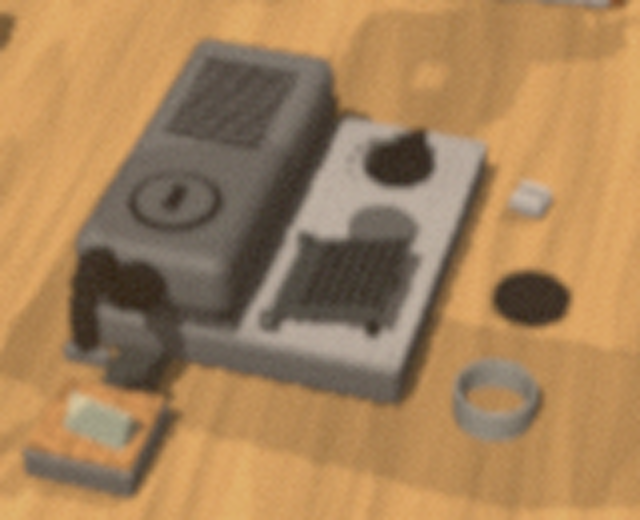

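Request:
step_arm:
  series:
    - [0.5,1.5,0.5,0,0,0,95]
    - [1,3,1,0,0,0,95]
    - [1.5,4.5,1.5,0,0,0,95]
    - [2,6,2,0,0,-0.5,95]
    - [2.7,7.5,2.5,0,0,-1,95]
    - [3.4,9,3,0,0,-1.5,95]
    - [4.1,10.5,3.4,0,0,-2,95]
    - [4.8,12,3.4,0,0,-2.5,95]
    - [5.5,13.5,3.4,0,0,-3,95]
    - [6.2,15,3.4,0,0,-3.4,95]
    - [6.9,16.5,3.4,0,0,-3.4,95]
    - [7.6,18,3.4,0,0,-3.4,95]
    - [8.1,19.5,3.4,0,0,-3.4,95]
    - [8.5,21,3.4,0,0,-3.4,95]
    - [8.8,22.5,3.4,0,0,-3.4,95]
    - [9,23.5,3.4,0,0,-3.4,95]
    - [9,23.5,3.4,0,0,-3.4,95]
    - [9,23.5,3.4,0,0,-3.4,95]

```text
clock: 1.6
tool_pos: [0.4438, 0.0031, 0.2995]
tcp_rot: [0.0, 1.0, 0.002, -0.0]
wrist_force: [-0.1, -0.2, 0.4]
grip_width: 0.994
grip_force: 0.0
```

```bash
python3 - <<'E'
from h import *
import pickle
s=telemetry.sense();W=optics.calibration("wrist");im=optics.read_camera("wrist")
pickle.dump(W,open("w1.pkl","wb"))
cv2.imwrite("pics/w1.png",im[:,:,::-1]);print(s["clock"],s["tool_pos"],s["tcp_rot"],s["joint_pos"])
E
```

```text
1.6 [0.44380332 0.00310904 0.29945022] [ 5.95043498e-05  9.99997174e-01  2.36078251e-03 -2.73125314e-04] [-1.41909755e-01  1.38672622e-01  1.85102556e+00 -2.14837003e-04
  1.15241795e+00  1.42425234e+00]
```

View pics/w1.png

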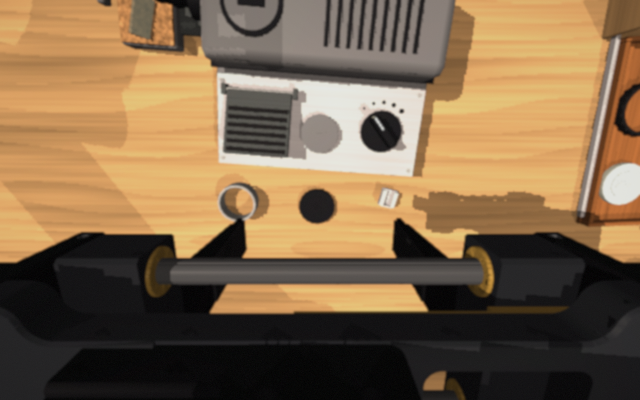

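The wrist view shows the whole deck: the dial near (381,131), the pedal tread about (225–297, 90–157), the small cap near (321,133), and front deck corners at (219,163) and (412,175). I'll zoom in for better pixel readings.

```bash
python3 - <<'E'
import cv2
im=cv2.imread("pics/w1.png")[60:190,205:435];cv2.imwrite("pics/c2.png",cv2.resize(im,(782,442),interpolation=2))
E
```

```text
(no output)
```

View pics/c2.png

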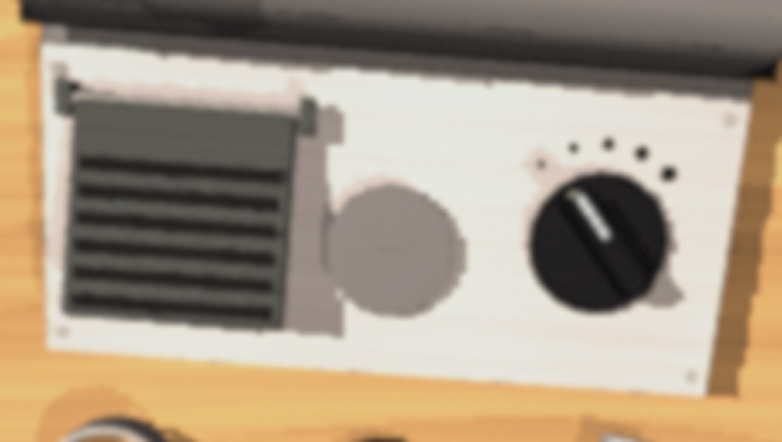

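```bash
python3 - <<'E'
from h import *
import pickle
W=pickle.load(open("w1.pkl","rb"))
P=lambda u,v,z:ray(W,(u/3.4+205,v/3.4+60),z)
fl,fr,br=P(47,350,.045),P(707,395,.045),P(750,100,.045)
print("front",fl,fr,br,"len",np.linalg.norm(fl-fr),np.linalg.norm(br-fr))
y=fl-fr;print("yaw from front",np.degrees(np.arctan2(-y[0],y[1])))
x=br-fr;print("yaw from side",np.degrees(np.arctan2(x[1],x[0])))
d=P(599,243,.053);print("dial",d)
for p in((541,163),(573,148),(608,144),(641,153),(668,173)):
    v=P(*p,.045)-d;print("dot",np.linalg.norm(v),np.degrees(np.arctan2(v[1],v[0])))
a,b=P(575,190,.077),P(608,240,.077);print("line",a,b,np.degrees(np.arctan2(*(a-b)[1::-1])))
q=[P(78,98,.056),P(296,118,.056),P(66,312,.082),P(282,328,.082)]
for v in q:print("ped",v)
h=(q[0]+q[1])/2;f=(q[2]+q[3])/2;u=(f-h)/np.linalg.norm(f-h);print(h,f,"len",np.linalg.norm(f-h),"press",h+u*.067)
y=q[0]-q[1];print(np.degrees(np.arctan2(-y[0],y[1])),np.linalg.norm(y))
print("cap",P(393,250,.054))
E
```

```text
front [0.45343018 0.15228693 0.045     ] [ 0.43479759 -0.14283365  0.045     ] [ 0.55974978 -0.14948462  0.045     ] len 0.29570818685906436 0.12512906990896386
yaw from front -3.612603144058266
yaw from side -3.0468726022139325
dial [ 0.50149092 -0.08839543  0.053     ]
dot 0.041813622392044475 37.30425710641012
dot 0.04126951381349699 16.728895757267704
dot 0.041357460752676926 -4.2531507842463405
dot 0.0415088786410425 -24.950499353234154
dot 0.04188032190130073 -45.32996394111838
line [ 0.5226086  -0.07248486  0.077     ] [ 0.5034677  -0.08672816  0.077     ] 36.65401762199598
ped [0.55776076 0.12718433 0.056     ]
ped [0.55060537 0.03889142 0.056     ]
ped [0.47417402 0.13025229 0.082     ]
ped [0.46825862 0.04366729 0.082     ]
[0.55418306 0.08303787 0.056     ] [0.47121632 0.08695979 0.082     ] len 0.08703368451829434 press [0.49031386 0.08605703 0.07601524]
-4.633208896271114 0.08858238513721356
cap [ 0.49812559 -0.00105889  0.054     ]
```

Request:
step_arm:
  series:
    - [0.5,1,-1,0,0,0,0]
    - [1,2,-2,0,0,0,0]
    - [1.5,3,-3,0,0,0,0]
    - [1.8,3.35,-4.2,0,0,0,0]
    - [1.8,3.35,-5.5,0,0,0,0]
    - [1.8,3.35,-6.8,0,0,0,0]
    - [1.8,3.35,-7.6,0,0,0,0]
    - [1.8,3.35,-8,0,0,0,0]
    - [1.8,3.35,-8,0,0,0,0]
    - [1.8,3.35,-8,0,0,0,0]
    - [1.8,3.35,-8,0,0,0,0]

```text
clock: 2.57
tool_pos: [0.4897, 0.0854, 0.1009]
tcp_rot: [0.0, 1.0, 0.001, 0.001]
wrist_force: [0.4, 0.3, 0.4]
grip_width: 0.286
grip_force: 0.0
```

Request:
step_arm:
  series:
    - [0,0,-0.3,0,0,0,0]
    - [0,0,-0.6,0,0,0,0]
    - [0,0,-0.8,0,0,0,0]
    - [0,0,-0.9,0,0,0,0]
    - [0,0,-1,0,0,0,0]
    - [0,0,-1.1,0,0,0,0]
    - [0,0,-1.2,0,0,0,0]
    - [0,0,-1.2,0,0,0,0]

```text
clock: 3.23
tool_pos: [0.4885, 0.0859, 0.0693]
tcp_rot: [0.0, 1.0, 0.001, -0.001]
wrist_force: [-4.2, 0.6, 4.7]
grip_width: 0.004
grip_force: 2.3
```

Request:
step_arm:
  series:
    - [0,0,-0.1,0,0,0,0]
    - [0,0,-0.2,0,0,0,0]
    - [0,0,-0.3,0,0,0,0]
    - [0,0,-0.3,0,0,0,0]

```text
clock: 3.57
tool_pos: [0.4882, 0.0859, 0.0619]
tcp_rot: [0.0, 1.0, 0.001, -0.001]
wrist_force: [-4.5, 0.1, 6.5]
grip_width: 0.006
grip_force: 3.4
```

Request:
step_arm:
  series:
    - [0,0,-0.05,0,0,0,0]
    - [0,0,-0.1,0,0,0,0]
    - [0,0,-0.1,0,0,0,0]
    - [0,0,-0.1,0,0,0,0]

```text
clock: 3.9
tool_pos: [0.488, 0.0859, 0.0602]
tcp_rot: [0.0, 1.0, 0.001, -0.001]
wrist_force: [-8.0, -0.2, 13.8]
grip_width: 0.002
grip_force: 6.9
```

Request:
step_arm:
  series:
    - [0,0,-0.04,0,0,0,0]
    - [0,0,-0.08,0,0,0,0]
    - [0,0,-0.08,0,0,0,0]
    - [0,0,-0.08,0,0,0,0]

```text
clock: 4.23
tool_pos: [0.4881, 0.0859, 0.0599]
tcp_rot: [0.0, 1.0, 0.001, -0.0]
wrist_force: [-13.7, -0.4, 41.6]
grip_width: 0.008
grip_force: 20.6
```

```bash
python3 - <<'E'
from h import *
s=telemetry.sense();print(s["tool_pos"],s["wrist_force"])
im=np.hstack([cv2.resize(optics.read_camera("side")[180:250,290:390],(400,280),interpolation=2),cv2.resize(optics.read_camera("wrist"),(400,250))[:,:].copy() if 0 else cv2.resize(optics.read_camera("wrist")[60:340,120:520],(400,280))])
cv2.imwrite("pics/p1.png",im[:,:,::-1])
E
```

```text
[0.48811684 0.08589443 0.05987191] [-13.67826769  -0.44263472  41.58413468]
```

View pics/p1.png

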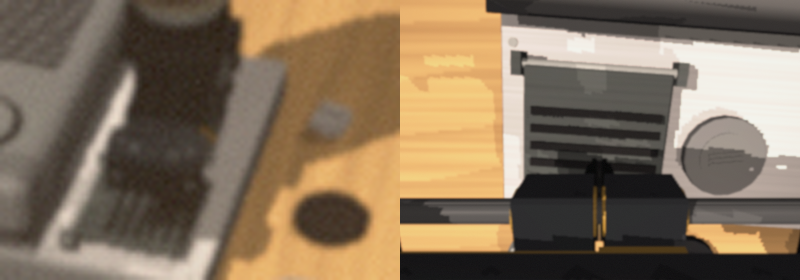

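The force rose by 28 N over the last 0.3 mm, and the pedal lies level, so it's on its stop. Next I'll lift off and go above the dial.

Request:
step_arm:
  series:
    - [0,0,0.2,0,0,0,0]
    - [0,0,0.6,0,0,0,0]
    - [0,0,1.2,0,0,0,0]
    - [0,0,2,0,0,0,0]
    - [0,0,2.8,0,0,0,0]
    - [0,-0.8,3.2,0,0,1,50]
    - [0.1,-2,3.2,0,0,2,50]
    - [0.2,-3.2,3.2,0,0,3,50]
    - [0.3,-4.4,3.2,0,0,4,50]
    - [0.4,-5.6,3.2,0,0,5,50]
    - [0.5,-6.5,3.2,0,0,6,50]
    - [0.54,-6.97,3.2,0,0,6.2,50]
    - [0.54,-6.97,3.2,0,0,6.2,50]
    - [0.54,-6.97,3.2,0,0,6.2,50]
    - [0.54,-6.97,3.2,0,0,6.2,50]
    - [0.54,-6.97,3.2,0,0,6.2,50]

```text
clock: 5.67
tool_pos: [0.5024, -0.0875, 0.1377]
tcp_rot: [0.0, 0.947, 0.32, 0.0]
wrist_force: [-0.7, -0.4, -0.2]
grip_width: 0.524
grip_force: 0.0
```

```bash
python3 - <<'E'
from h import *
from scipy.spatial.transform import Rotation as R
s=telemetry.sense();print(s["tool_pos"],s["grip_width"],s["joint_pos"])
r=R.from_quat(np.roll(s["tcp_rot"],-1)).as_matrix();print("yaw",np.degrees(np.arctan2(r[1,0],r[0,0])))
W=optics.calibration("wrist");print(proj(W,[[.5015,-.0884,.077],[.5015+.025*np.cos(.653),-.0884+.025*np.sin(.653),.077]]))
im=np.hstack([cv2.resize(optics.read_camera("side")[180:250,290:390],(300,210),interpolation=2),cv2.resize(optics.read_camera("wrist")[60:340,120:520],(500,350))[:210]])
im=np.hstack([cv2.resize(optics.read_camera("side")[180:250,290:390],(300,400),interpolation=2),optics.read_camera("wrist")[:,70:570]])
cv2.imwrite("pics/d1.png",im[:,:,::-1])
E
```

```text
[ 0.50237615 -0.08754278  0.13773007] 0.5240212228682356 [-3.02111250e-01  4.30154280e-01  1.92354581e+00 -1.43550970e-05
  7.87803800e-01  6.17359381e-01]
yaw 37.318793700418325
[[316.9998318  207.44882395]
 [316.92857427 178.76605096]]
```

View pics/d1.png

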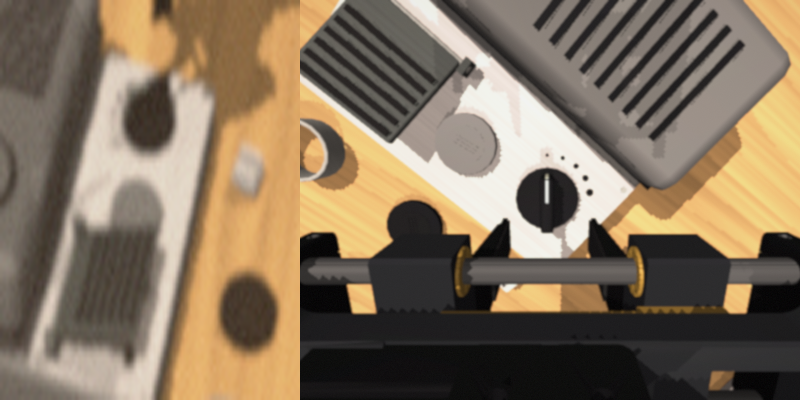

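The pedal is back up. The grip bar is vertical in the picture and centred at column 317, as predicted, so I'll descend and grip it.

Request:
step_arm:
  series:
    - [-0.04,-0.04,-1,0,0,0,50]
    - [-0.04,-0.04,-2,0,0,0,50]
    - [-0.04,-0.04,-2.7,0,0,0,50]
    - [-0.04,-0.04,-3,0,0,0,50]
    - [-0.04,-0.04,-3.19,0,0,0,50]
    - [-0.04,-0.04,-3.19,0,0,0,30]
    - [-0.04,-0.04,-3.19,0,0,0,20]
    - [-0.04,-0.04,-3.19,0,0,0,14]
    - [-0.04,-0.04,-3.19,0,0,0,0]
    - [-0.04,-0.04,-3.19,0,0,0,0]
    - [-0.04,-0.04,-3.19,0,0,0,0]
    - [-0.04,-0.04,-3.19,0,0,0,0]
    - [-0.04,-0.04,-3.19,0,0,0,0]
    - [-0.04,-0.04,-3.19,0,0,0,0]

```text
clock: 7.03
tool_pos: [0.4998, -0.0875, 0.0583]
tcp_rot: [-0.002, 0.948, 0.32, -0.001]
wrist_force: [-5.0, 15.8, 12.3]
grip_width: 0.131
grip_force: 30.0
```

Request:
step_arm:
  series:
    - [-0.03,0.03,0.02,0,0,0,0]
    - [-0.06,0.05,0.03,0,0,0,0]
    - [-0.06,0.05,0.03,0,0,0,0]
    - [-0.06,0.05,0.03,0,0,0,0]

```text
clock: 7.37
tool_pos: [0.4997, -0.0873, 0.0585]
tcp_rot: [-0.001, 0.948, 0.32, -0.0]
wrist_force: [1.7, 8.1, -5.0]
grip_width: 0.122
grip_force: 30.0
```

```bash
python3 - <<'E'
from h import *
from scipy.spatial.transform import Rotation as R
s=telemetry.sense();print(s["tool_pos"],s["wrist_force"],s["torque"])
r=R.from_quat(np.roll(s["tcp_rot"],-1)).as_matrix();print("yaw",np.degrees(np.arctan2(r[1,0],r[0,0])),r[:,2])
E
```

```text
[ 0.49971969 -0.08734508  0.05848105] [ 1.7129432   8.12099179 -4.9854502 ] [ 1.37245434 -0.39586047  0.00376169]
yaw 37.28593529737799 [-4.63663273e-04  9.61349693e-04 -9.99999430e-01]
```

Request:
step_arm:
  series:
    - [0,0.03,0,0,0,-0.4,0]
    - [0,0.03,0,0,0,-0.9,0]
    - [0,0.03,0,0,0,-1.4,0]
    - [0,0.03,0,0,0,-1.9,0]
    - [0,0.03,0,0,0,-2.4,0]
    - [0,0.03,0,0,0,-2.9,0]
    - [0,0.03,0,0,0,-3.4,0]
    - [0,0.03,0,0,0,-3.9,0]
    - [0,0.03,0,0,0,-4.4,0]
    - [0,0.03,0,0,0,-4.8,0]
    - [0,0.03,0,0,0,-5,0]
    - [0,0.03,0,0,0,-5,0]
    - [0,0.03,0,0,0,-5,0]

```text
clock: 8.45
tool_pos: [0.4994, -0.0865, 0.0585]
tcp_rot: [-0.001, 0.998, 0.064, -0.001]
wrist_force: [0.0, 7.9, -3.0]
grip_width: 0.123
grip_force: 30.0
```

```bash
cat > st.py <<'E'
from h import *
from scipy.spatial.transform import Rotation as R
s=telemetry.sense();print(s["tool_pos"],s["wrist_force"],s["torque"],s["grip_width"])
r=R.from_quat(np.roll(s["tcp_rot"],-1)).as_matrix();y=np.degrees(np.arctan2(r[1,0],r[0,0]));print("yaw",y,"dial rad",np.radians(37.4-y),r[:,2])
E
python3 st.py
```

```text
[ 0.49936103 -0.08645586  0.05847121] [ 0.04615328  7.87995772 -3.02944801] [ 1.57736566 -0.11446353  0.1529277 ] 0.12277622860632555
yaw 7.291953710195717 dial rad 0.5254845390999475 [-0.00135903  0.00120079 -0.99999836]
```

Request:
step_arm:
  series:
    - [0,0.02,0,0,0,-0.5,0]
    - [0,0.04,0,0,0,-1,0]
    - [0,0.04,0,0,0,-1.5,0]
    - [0,0.04,0,0,0,-2,0]
    - [0,0.04,0,0,0,-2.5,0]
    - [0,0.04,0,0,0,-3,0]
    - [0,0.04,0,0,0,-3.5,0]
    - [0,0.04,0,0,0,-4,0]
    - [0,0.04,0,0,0,-4.4,0]
    - [0,0.04,0,0,0,-4.8,0]
    - [0,0.04,0,0,0,-4.8,0]
    - [0,0.04,0,0,0,-4.8,0]

```text
clock: 9.45
tool_pos: [0.4995, -0.0855, 0.0585]
tcp_rot: [-0.0, 0.982, -0.187, -0.001]
wrist_force: [0.6, 8.0, -3.6]
grip_width: 0.125
grip_force: 30.0
```

```bash
python3 st.py; python3 - <<'E'
from h import *
import pickle
im=optics.read_camera("wrist");pickle.dump(optics.calibration("wrist"),open("w2.pkl","wb"))
cv2.imwrite("pics/d2.png",cv2.resize(im[100:300,220:420],(600,600),interpolation=2)[:,:,::-1])
E
```

```text
[ 0.49948231 -0.08548054  0.05847814] [ 0.64279516  8.02898344 -3.60418187] [ 1.5981627  -0.17878983  0.062295  ] 0.124548639087171
yaw -21.51482373249643 dial rad 1.0282576523641578 [-0.00113679  0.00111555 -0.99999873]
```

View pics/d2.png

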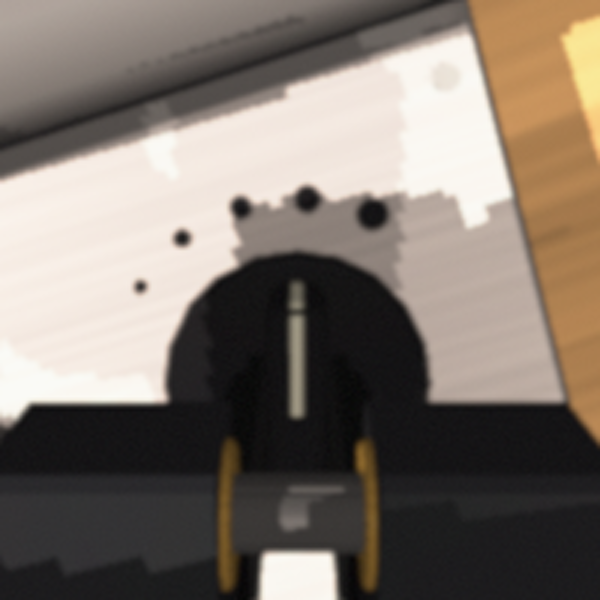

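```bash
python3 - <<'E'
from h import *
import pickle
W=pickle.load(open("w2.pkl","rb"))
P=lambda u,v,z:ray(W,(u/3+220-1/3,v/3+100-1/3),z)
D=np.array([P(u,v,.045)[:2] for u,v in((140,287),(181,238),(241,207),(307,199),(372,213))])
c=np.linalg.lstsq(np.c_[2*D,np.ones(5)],(D**2).sum(1),rcond=None)[0][:2]
print("centre",c,np.linalg.norm(D-c,axis=1))
for cc in(c,np.array([.5003,-.0868]),np.array([.5015,-.0884])):
    print(cc,np.degrees(np.arctan2(*(D-cc).T[::-1])).round(1))
a,b=P(297,282,.077),P(297,416,.077);print(a,b,np.degrees(np.arctan2(*(a-b)[1::-1])))
E
```

```text
centre [ 0.50107006 -0.08789017] [0.04136284 0.04157184 0.04141225 0.04131459 0.04150106]
[ 0.50107006 -0.08789017] [ 37.4  16.9  -4.  -24.2 -44.5]
[ 0.5003 -0.0868] [ 35.6  15.2  -5.4 -25.2 -44.9]
[ 0.5015 -0.0884] [ 38.3  17.8  -3.3 -23.8 -44.5]
[ 0.52976412 -0.09900409  0.077     ] [ 0.5049102  -0.08923614  0.077     ] -21.455540230060596
```

Request:
step_arm:
  series:
    - [0,0,0,0,0,-0.16,0]
    - [0,0,0,0,0,-0.32,0]
    - [0,0,0,0,0,-0.48,0]
    - [0,0,0,0,0,-0.48,0]
    - [0,0,0,0,0,-0.48,0]
    - [0,0,0,0,0,-0.48,0]
    - [0,0,0,0,0,-0.48,0]
    - [0,0,0,0,0,-0.48,0]

```text
clock: 10.17
tool_pos: [0.4995, -0.0854, 0.0585]
tcp_rot: [-0.0, 0.977, -0.211, -0.001]
wrist_force: [2.2, 9.4, -3.3]
grip_width: 0.124
grip_force: 30.0
```

```bash
python3 st.py; python3 - <<'E'
from h import *
im=optics.read_camera("wrist")[100:300,220:420]
sc=optics.read_camera("scene")[170:320,270:470]
cv2.imwrite("pics/d3.png",np.hstack([cv2.resize(im,(400,400),interpolation=2),cv2.resize(sc,(400,400),interpolation=2)])[:,:,::-1])
E
```

```text
[ 0.49950902 -0.08540755  0.05846263] [ 2.20362294  9.35947348 -3.34013111] [ 1.72786524 -0.27006981  0.08975642] 0.123946271017876
yaw -24.38116776121943 dial rad 1.0782847931602528 [-0.00113061  0.0012336  -0.9999986 ]
```

View pics/d3.png

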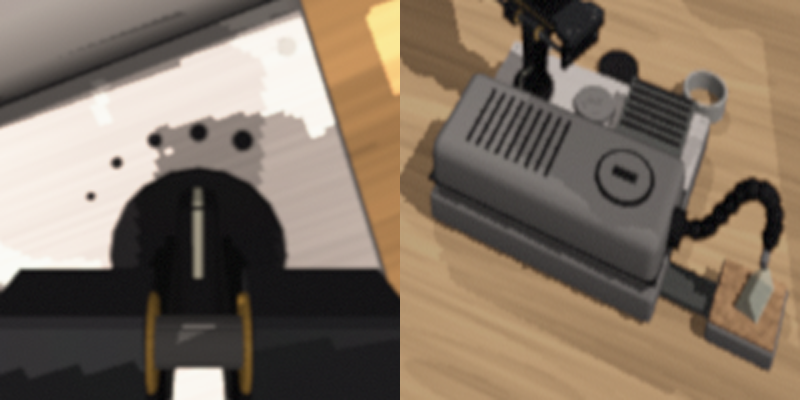

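Request:
step_arm:
  series:
    - [0,0,0,0,0,-0.08,0]
    - [0,0,0,0,0,-0.15,0]
    - [0,0,0,0,0,-0.15,0]
    - [0,0,0,0,0,-0.15,0]
    - [0,0,0,0,0,-0.15,0]
    - [0,0,0,0,0,-0.15,0]

```text
clock: 10.77
tool_pos: [0.4995, -0.0854, 0.0585]
tcp_rot: [-0.0, 0.976, -0.219, -0.001]
wrist_force: [1.5, 9.1, -3.5]
grip_width: 0.124
grip_force: 30.0
```

```bash
python3 st.py
```

```text
[ 0.49949341 -0.08539225  0.05848739] [ 1.48621884  9.05103937 -3.45867955] [ 1.81280972 -0.27031787  0.24246119] 0.12424828064819407
yaw -25.26837574242737 dial rad 1.0937694935823035 [-0.00112285  0.0011711  -0.99999868]
```

Request:
step_arm:
  series:
    - [0,0,0,0,0,0.07,0]
    - [0,0,0,0,0,0.07,0]
    - [0,0,0,0,0,0.07,0]
    - [0,0,0,0,0,0.07,0]
    - [0,0,0,0,0,0.07,0]
    - [0,0,0,0,0,0.07,0]

```text
clock: 11.27
tool_pos: [0.4995, -0.0854, 0.0585]
tcp_rot: [-0.0, 0.977, -0.215, -0.001]
wrist_force: [1.4, 9.4, -3.6]
grip_width: 0.125
grip_force: 30.0
```

```bash
python3 st.py; python3 -c "
from station import order
print(order.job_done())"
```

```text
[ 0.49950276 -0.08539772  0.05848927] [ 1.38608183  9.41967489 -3.62271612] [ 1.80344778 -0.2379006   0.25393218] 0.1254319177469884
yaw -24.852467365323566 dial rad 1.086510523015216 [-0.00109735  0.00117815 -0.9999987 ]
the job is handed in; nothing more can be done
None
```

The job is handed in at 11.3 s: I pressed the pedal to its stop with the dial shut and it came back up, and the gripper is holding the dial at the third click (about 1.09 rad measured, 1.08 nominal); the fingertips briefly pressed the pedal's stop with 41.6 N, just over the 40 N limit stated for the arm and gripper body, and no verdict came back.

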